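# Turn a sheet-metal cover over against the edge of a finishing board

## Robot

A 6-joint arm with a two-finger parallel gripper is mounted at the origin on the work surface; the furniture and walls round the work are solid. World frame = base frame: x ahead of the robot, y to its left, z up, the work surface at z = 0. Lengths are in m, angles in rad, forces in N, time in s.
With the tool pointing down it reaches from about 0.3 to 0.875 m from the base axis. Payload 6.4 kg.
Tool frame: the origin (TCP) lies midway between the tips of the shut fingers; the grasp point (between the pads) lies 19 mm behind it (ctrl.hold_point_z is the distance from the TCP to the grasp point, in m); z points along the fingers, y is the line along which they close (so a half turn about z gives the same grasp; the last joint's range is limited). The gripper opens to 85 mm and grips with 20 to 120 N. Pads are 22 mm wide; open, the fingers measure 114 mm over their backs; the gripper's body (76 mm by 85 mm) begins 54 mm behind the grasp point. The pads swing forward as they close: fully open they stand 13 mm farther back than shut.
Start: joints at [1.103, 0.181, 1.607, -0, 1.354, -0.206], TCP at [0.149, 0.555, 0.231] pointing down, gripper open.
Joint ranges: [-2.99, 2.99], [-0.89, 2.07], [0.3, 2.58], [-1.14, 4.28], [0, 2.63], [-3.12, 3.12]. Speed limits (rad/s): [2.57, 2.57, 3.01, 3.14, 3.14, 3.14].

## Interface

Orientations are given as a unit quaternion [w, x, y, z].
In Python, from bench import ctrl gives the robot as it stands.
- The arm moves only by the tool carry_out, never from a script. Its argument "plan" is text: rows parted by semicolons, each of 6 numbers parted by spaces: the shift along the tool's x, y, z as a fraction of full scale, then the turn, a rotation vector about the tool's x, y, z as a fraction of full scale. A call has exactly 8 rows; each row shifts and turns the commanded pose from where the row before left it, along the tool's axes as they then stand; what a row does not reach is not made up. Full scale, the value 1, is 40 mm for a shift and 0.1 rad for a turn. A row lasts 1/12 s, in which the tool goes at most 41.7 mm and 7.16 degrees, less where a joint would pass 70% of its speed; a pose out of reach is approached as far as the arm can. A call with a number of a shift or a turn outside -1 to 1 is refused whole. A call with a gripper value outside its range is refused whole. "claw" is the gripper's target within -1 to 1 (shut at 1, half-way at 0, fully open at -1), set as the call begins (left out, the last holds). The fingers move at their own pace and stop on an object; the grip force is fixed at half the most. Time passes only in rows, so rows that do not move let the fingers close, or fill a call up. It gives the time, the measured TCP pose, the force, the opening and the grip force at its end, in the units of the state.
- ctrl.get_obs(): the state, without advancing time (a new reading comes with each control period).
- ctrl.camera(name): name is "side" or "top" or "wrist"; returns a dict with "pixels" (400x640x3 uint8, red, green, blue), "mtx" (3x3 intrinsics, pixels), "R" (3x3) and "t" (3): a world point X has camera coordinates R X + t. Camera axes: x right, y down, z forward; pixel columns grow to the right and rows downward; lengths in m; the calibration is good to about 2 mm. A picture is of the moment at which its call begins. There is no depth.
- ctrl.hand_in(): hands the job in; it is judged then, once.
The state is a dict: "time_s": time; "q": joint angles; "dq": joint speeds; "joint_efforts": joint torques, N m; "eef_pos": TCP position; "eef_rot": TCP orientation; "wrist_force": force on the tool from outside, world axes, zero at the start; "torque": the same for the moment, N m; "opening": opening from 0.0 (shut) to 1.0 (fully open); "grasp_force": force on a finger pad.
Only numpy, scipy, OpenCV 4.12 (cv2) and the standard library are available. Lean on these libraries where they do the work, as an engineer would, in place of code of your own. Each camera call takes 0.05 s, during which the arm holds its last target. There are 200 camera calls.

## Task

The pressed sheet-metal cover lies outside-up on the bench in front of the low finishing board. Without picking it up, use only the fingertips to push it square against the board's front edge, tip it up on that edge and over, so that it lies inside-up on the board's rubber, then push it on until it sits flush along the stop strip at the back of the board, wholly on the board, ready for deburring. Leave the things around the work where they are.

Things in the scene. Friction and masses are not known exactly. Their poses are not given: they have to be found in the camera images.
- board: Finishing board, fixed to the bench: 191 mm deep (its x, pointing away from the robot), 300 mm wide (its y), top 18 mm above the bench. Wooden nosing along the front edge, flush with the dark rubber sheet behind it; at the back a wooden stop strip that stands 8 mm above the rubber. Origin: middle of the front edge, at bench level; x points to the stop strip, z up. Its front face is upright, at x = 0.
- board_front (a point): Middle of the top of the board's front edge, 18 mm above the bench.
- board_stop (a point): Middle of the stop strip's face at the level of the rubber, 165 mm behind the board's front edge (18 mm above the bench; the strip's top is 26 mm above the bench).
- cover: Loose bare-metal pan cover of 2.5 mm sheet with five vent slots, 110 mm (its x) by 150 mm (its y) and 16 mm deep, 0.18 to 0.33 kg; upright plain sides, hollow underneath. It starts rim down, smooth outside up. Origin: centre of the rim plane (at bench level at the start, on top once turned over); z points from the rim plane to the outside face (up at the start, down once turned over), x to the lead edge. Once turned over on the board it occupies 18 to 34 mm above the bench.
- cover_lead (a point): Middle of the rim's outer edge on the lead side (150 mm, facing the board at the start), 55 mm from the origin. As the tail side is swung up, this rim edge stays on the bench and slides back 16 mm; upright, the cover stands by itself on its 16 mm wide lead side, outside against the board. Pushed near its top it goes over the board's edge; the lead edge ends toward the robot.
- cover_tail (a point): Middle of the rim's outer edge on the opposite 150 mm side, toward the robot at the start. It is raised by pressing the fingertips against this side, toward the board, and swinging them up in an arc round the lead edge; 10 to 15 N along the cover is enough (friction of finger on metal at least 0.5). It ends against the stop strip.
- grip_block: Grey hand sanding block with a yellow grip, 118 x 70 x 38 mm, on the bench to the right; origin at the centre of its underside. Leave it.
- block_brush: Wooden brush, 38 x 235 x 43 mm, on the bench to the left of the board; origin at the centre of its underside. Leave it.
- marker: Marker pen, 16 x 124 x 17 mm, on the bench to the left; origin at its middle, on its underside. Leave it.
- masking_tape: Roll of masking tape lying flat, 98 x 100 x 24 mm, on the bench to the right of the board; origin at the centre of its underside. Leave it.
Things that resemble listed ones, but are neither listed nor needed, are in the scene too. Several things have the shape of the cover; the one meant has the colours described above.

How it is judged:
On the way, in this order (a step that is already met when the one before it is completed fails the run):
1. the cover lies flat with its lead side square against the board's front edge (x of cover_lead in the frame of board between -0.005 and 0.004 m and angle between the y axis of cover and the y axis of board, either way round below 0.06 rad and angle between cover's own z axis and vertical below 0.12 rad), for 0.1 s.
2. the cover is tipped up on its lead edge, at the foot of the board's front edge (angle between cover's own z axis and vertical between 0.8 and 1.8 rad and x of cover_lead in the frame of board between -0.035 and 0.01 m and height (world z) of cover_lead below 0.025 m), for 0.05 s.
3. the cover has gone over and lies inside-up on the board (angle between cover's own z axis and vertical above 3 rad and height (world z) of cover between 0.029 and 0.04 m and linear speed of cover below 0.05 m/s), for 0.1 s.
At the end, for the whole second after the job is handed in: The cover lies at rest inside-up and flat on the board's rubber (within 3.5 degrees, 3 mm in height), its tail edge within 4 mm of the stop strip's face and parallel to it within 2 degrees, and its sides within the board's width (centre within 77 mm of the board's centre line) (angle between cover's own z axis and vertical above 3.08 rad and height (world z) of cover between 0.031 and 0.037 m and x of cover_tail in the frame of board between 0.161 and 0.168 m and angle between the y axis of cover and the y axis of board, either way round below 0.035 rad and y of cover in the frame of board between -0.077 and 0.077 m and linear speed of cover below 0.01 m/s); the robot touches nothing.
It fails at once if the cover is lifted: its lead edge rises clear of bench and board (height (world z) of cover_lead above 0.055 m).
It fails at once if the hand block is moved (distance of grip_block from where it was at the start of the episode above 0.015 m).
It fails at once if the brush is moved (distance of block_brush from where it was at the start of the episode above 0.015 m).
It fails at once if the marker is moved (distance of marker from where it was at the start of the episode above 0.015 m).
It fails at once if the masking tape is moved (distance of masking_tape from where it was at the start of the episode above 0.015 m).
It also fails if it takes over 72 s, if anything falls off the work surface, if the arm or the gripper's body presses on something with over 40 N, if the wrist force passes 120 N, or if a joint passes its speed limit or range.

## Working session

There is one attempt and no reset: what is moved stays moved. The work goes in short steps, Python scripts to look and compute and a tool call to move; the robot and the scene stay as the last step left them, time stands still between calls to the robot, and variables do not carry over. Pictures are saved under pics/ and viewed, at most 12 in all, crops included, and the job is handed in when it is done.

Besides the shell and the picture viewer there is one more tool, called after "Request:" by a JSON object that holds its "api" and its "payload". carry_out: Moves the arm, as the interface text tells. Shift numbers are shares of 40 mm and turn numbers shares of 0.1 rad, none past 1 either way. Its arguments: {"type":"object","properties":{"plan":{"type":"string"},"claw":{"type":"number"}},"required":["plan"]}

```bash
mkdir -p pics; ls
python3 - <<'E'
from bench import ctrl
import cv2,numpy as np
o=ctrl.get_obs();print(o)
for n in("top","side"):
    c=ctrl.camera(n);cv2.imwrite(f"pics/{n}0.png",c["pixels"][:,:,::-1]);print(n,c["mtx"].tolist(),c["R"].tolist(),c["t"].tolist())
E
```

```text
pics
{'time_s': 0.0, 'q': array([ 1.10272912e+00,  1.81526177e-01,  1.60800618e+00, -2.53170524e-05,
        1.35375643e+00, -2.06304590e-01]), 'dq': array([-0.0018742 , -0.0029901 , -0.00178055,  0.0014307 , -0.00039761,
        0.00156924]), 'joint_efforts': array([-3.15775236e-03, -4.44883239e+01, -3.51322961e+01, -4.89334252e-04,
        9.37219273e-03, -6.31889634e-06]), 'eef_pos': array([0.14854574, 0.55492361, 0.23039337]), 'eef_rot': array([-2.68904593e-04,  1.30505203e-01,  9.91447262e-01, -8.04399293e-04]), 'wrist_force': array([-0.30653907,  0.66133423, -0.65232642]), 'torque': array([ 0.03596758,  0.00462346, -0.03806742]), 'grasp_force': 0.0, 'opening': 0.9994287213426503}
top [[497.045602588933, 0.0, 319.9457113217349], [0.0, 497.045602588933, 199.01358309873748], [0.0, 0.0, 1.0]] [[0.025298148789418277, -0.9996646821173796, 0.005525123979281067], [-0.9799140634117933, -0.025891189198242705, -0.19773233081539435], [0.19780907965919114, -0.00041188476394490766, -0.9802404798595724]] [-0.03456564239604339, 0.5670555589055156, 1.2994391598980326]
side [[371.67385251541975, 0.0, 326.85184859009104], [0.0, 371.67385251541975, 202.6804672778529], [0.0, 0.0, 1.0]] [[0.9945078294937492, -0.10381305444587853, -0.013305141947724444], [-0.07478204503796439, -0.6158794823922252, -0.7842831815793482], [0.07322446869436408, 0.7809707503453005, -0.6202603197767258]] [-0.5712746800790345, 0.0842981313157991, 0.9883831512309532]
```

View pics/top0.png

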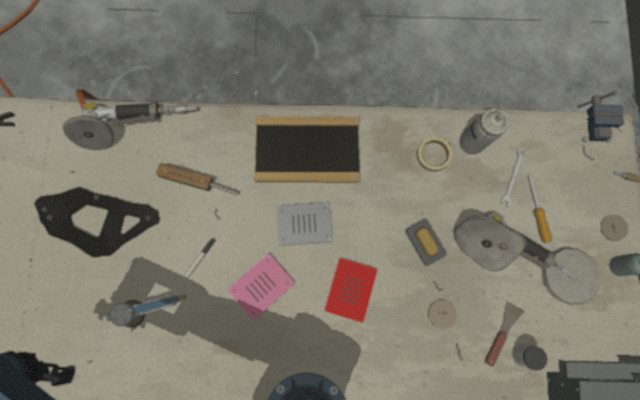

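View pics/side0.png

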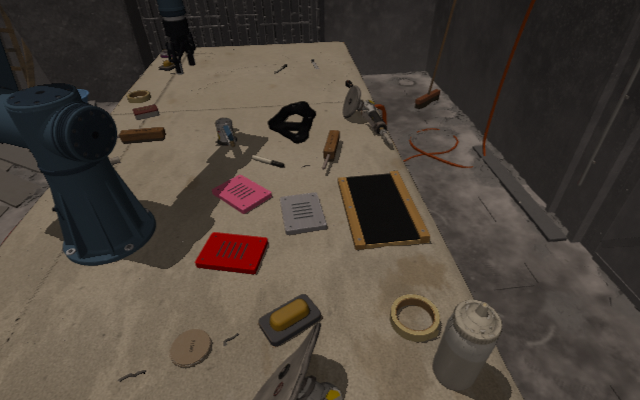

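Candidates in the top view: the grey cover at (304,223), the pink one at (262,286) and the red one at (351,290). The grey one fits, being bare metal with five slots and in front of the board (255–360, 117–182). I'll confirm it in a crop and measure.

```bash
cat > h.py <<'E'
from bench import ctrl
import cv2,numpy as np
def ray(c,uv,z):
    "pixels (N,2) -> world points on plane z"
    uv=np.atleast_2d(np.asarray(uv,float));R,t=np.array(c["R"]),np.array(c["t"])
    d=np.c_[uv,np.ones(len(uv))]@np.linalg.inv(c["mtx"]).T@R
    o=-R.T@t
    return o+d*((z-o[2])/d[:,2])[:,None]
def proj(c,X):
    p=(np.atleast_2d(X)@np.array(c["R"]).T+c["t"])@np.array(c["mtx"]).T
    return p[:,:2]/p[:,2:]
def big(mask,box=None):
    m=np.zeros_like(mask)
    if box: u0,v0,u1,v1=box; m[v0:v1,u0:u1]=mask[v0:v1,u0:u1]
    else: m=mask
    m=cv2.morphologyEx(m,cv2.MORPH_CLOSE,np.ones((9,9)))
    return max(cv2.findContours(m,0,cv2.CHAIN_APPROX_NONE)[0],key=cv2.contourArea)[:,0,:]
def rect(P):
    (c,s,a)=cv2.minAreaRect((P[:,:2]*1000).astype(np.float32));return np.array(c)/1000,np.array(s),a
E
python3 - <<'E'
from h import *
c=ctrl.camera("top");im=c["pixels"]
hsv=cv2.cvtColor(im,cv2.COLOR_RGB2HSV)
print("cover hsv",hsv[240,304],hsv[212,285],"bench",hsv[240,360],hsv[190,310],"wood",hsv[177,300],"rub",hsv[150,300])
cv2.imwrite("pics/crop.png",cv2.resize(im[100:330,220:390],None,fx=2.6,fy=2.6,interpolation=cv2.INTER_CUBIC)[:,:,::-1])
m=((hsv[...,1]<38)&(hsv[...,2]>90)).astype(np.uint8)*255
k=big(m,(265,192,345,255));P=ray(c,k,.016);print("cover",rect(P),cv2.boxPoints(cv2.minAreaRect((P[:,:2]*1000).astype(np.float32))))
r=(hsv[...,2]<50).astype(np.uint8)*255
k=big(r,(250,120,365,180));P=ray(c,k,.018);print("rubber",rect(P))
w=(((hsv[...,1]>90)&(hsv[...,2]>100))|(hsv[...,2]<50)).astype(np.uint8)*255
k=big(w,(248,110,368,190));P=ray(c,k,.018);b=cv2.boxPoints(cv2.minAreaRect((P[:,:2]*1000).astype(np.float32)));print("board",rect(P),b)
E
```

```text
cover hsv [ 20   6 137] [ 30  11 138] bench [ 26  37 153] [ 23  39 151] wood [ 20 115 148] rub [12 28 46]
cover (array([0.5077666 , 0.02177106]), array([174.51704407, 222.70819092]), 1.5181728601455688) [[417.5885   130.77425 ]
 [423.48895  -91.855774]
 [597.9447   -87.23212 ]
 [592.04425  135.3979  ]]
rubber (array([0.7243374 , 0.02101714]), array([131.41564941, 286.40393066]), 1.5329722166061401)
board (array([0.72195868, 0.02113881]), array([191.11450195, 296.12960815]), 1.5697391033172607) [[ 622.3812   166.5304 ]
 [ 630.4933  -129.4881 ]
 [ 821.53613 -124.25278]
 [ 813.4241   171.76572]]
```

View pics/crop.png

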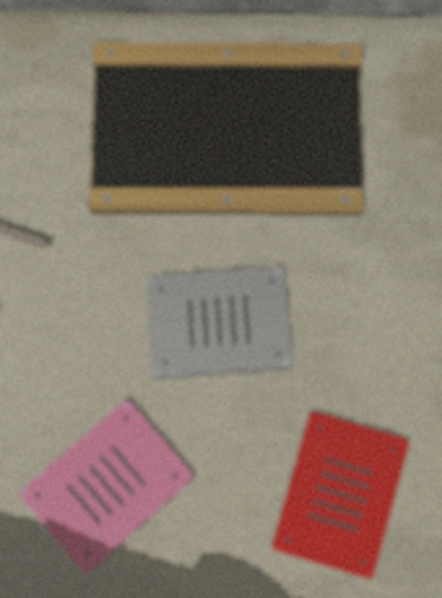

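The crop confirms the grey cover: bare metal, five slots, straight in front of the board. Next I'll refine its mask and fit the board's front edge line.

```bash
cat > meas.py <<'E'
from h import *
def lines(c,pts0,pts1,z,chan,n=60,w=12):
    "sub-pixel strongest edges along normals of an image segment"
def cover(c,box,z,smax=22):
    hsv=cv2.cvtColor(cv2.medianBlur(c["pixels"],5),cv2.COLOR_RGB2HSV)
    m=((hsv[...,1]<smax)&(hsv[...,2]>90)).astype(np.uint8)*255
    k=big(m,box);return ray(c,k,z)
E
sed -i '2,3d' meas.py
python3 - <<'E'
from meas import *
c=ctrl.camera("top")
P=cover(c,(265,192,345,255),.016);print("cover top",rect(P),cv2.boxPoints(cv2.minAreaRect((P[:,:2]*1000).astype(np.float32))))
s=ctrl.camera("side")
P=cover(s,(270,185,335,240),.016);print("cover side",rect(P),cv2.boxPoints(cv2.minAreaRect((P[:,:2]*1000).astype(np.float32))))
# board edges in the top view: column profiles, strongest saturation steps
im=cv2.GaussianBlur(c["pixels"],(5,3),0);S=cv2.cvtColor(im,cv2.COLOR_RGB2HSV)[...,1].astype(float);V=im.max(2).astype(float)
def edge(A,lo,hi,sg):
    uv=[]
    for u in range(265,352):
        g=sg*np.gradient(A[lo:hi,u]);i=int(np.clip(g.argmax(),1,len(g)-2));a,b,d=g[i-1:i+2]
        uv.append((u,lo+i+.5*(a-d)/(a-2*b+d-1e-9)))
    return np.array(uv)
for n,A,lo,hi,sg,z in(("front base",S,176,190,-1,0),("nosing/rubber",V,166,178,1,.018),("rubber/stop",V,119,132,-1,.018),("back top",S,110,121,1,.026)):
    P=ray(c,edge(A,lo,hi,sg),z);f=cv2.fitLine(P[:,:2].astype(np.float32),cv2.DIST_HUBER,0,.001,.001).ravel()
    print(n,"x at y=.02: %.4f"%(f[2]+f[0]/f[1]*(.02-f[3])),"yaw %.4f"%(-f[0]/f[1]))
E
```

```text
cover top (array([0.50652933, 0.02202632]), array([116.44509888, 152.85437012]), 5.579701900482178) [[441.1516    92.43039 ]
 [456.0137   -59.699738]
 [571.90704  -48.377747]
 [557.0449   103.75238 ]]
cover side (array([0.48735071, 0.00263271]), array([0., 0.]), 0.0) [[487.3507     2.632712]
 [487.3507     2.632712]
 [487.3507     2.632712]
 [487.3507     2.632712]]
front base x at y=.02: 0.6298 yaw 0.0202
nosing/rubber x at y=.02: 0.6543 yaw 0.0258
rubber/stop x at y=.02: 0.7936 yaw 0.0244
back top x at y=.02: 0.8171 yaw 0.0250
```

Board: front face at x≈0.629, stop face at ≈0.794 (165 mm apart, as given), yaw ≈0.025. Cover: centre ≈(0.509, 0.022), yaw ≈0.097, with a gap of about 65 mm. I'll move behind the tail side with the tool square to the board.

Request:
{"api": "carry_out", "payload": {"plan": "0 0 0 0 0 -0.957; 0 0 0 0 0 -0.957; 0 0 0 0 0 -0.957; -0.387 -0.849 0 0 0 0; -0.387 -0.849 0 0 0 0; -0.387 -0.849 0 0 0 0; -0.387 -0.849 0 0 0 0; -0.387 -0.849 0 0 0 0", "claw": -1}}

```text
time_s: 0.92
eef_pos: [0.2306, 0.3861, 0.2311]
eef_rot: [0.0, -0.013, 1.0, -0.0]
wrist_force: [1.0, -0.0, -0.1]
opening: 0.999
grasp_force: 0.0
```

Request:
{"api": "carry_out", "payload": {"plan": "-0.387 -0.849 0 0 0 0; -0.387 -0.849 0 0 0 0; -0.387 -0.849 0 0 0 0; -0.387 -0.849 0 0 0 0; -0.387 -0.849 0 0 0 0; -0.387 -0.849 0 0 0 0; -0.387 -0.849 0 0 0 0; -0.387 -0.849 0 0 0 0"}}

```text
time_s: 1.58
eef_pos: [0.3615, 0.1174, 0.2316]
eef_rot: [0.001, -0.013, 1.0, 0.0]
wrist_force: [0.3, 0.3, 0.3]
opening: 0.998
grasp_force: 0.0
```

Request:
{"api": "carry_out", "payload": {"plan": "-0.385 -0.84 0 0 0 0; -0.385 -0.84 0 0 0 0; -0.385 -0.84 0 0 0 0; 0 0 0.955 0 0 0; 0 0 0.955 0 0 0; 0 0 0.955 0 0 0; 0 0 0.955 0 0 0; 0 0 0.9 0 0 0"}}

```text
time_s: 2.25
eef_pos: [0.4096, 0.0195, 0.0409]
eef_rot: [0.0, -0.012, 1.0, -0.0]
wrist_force: [-0.1, 0.3, -0.9]
opening: 1.001
grasp_force: 0.0
```

Run:
```python
from h import *
print(ctrl.get_obs()["eef_pos"])
s=ctrl.camera("side")["pixels"];w=ctrl.camera("wrist")["pixels"]
a=cv2.resize(s[120:300,160:440],(800,514))
cv2.imwrite("pics/s1.png",a[:,:,::-1])
```

```text
[0.40960088 0.01946195 0.04088696]
```

View pics/s1.png

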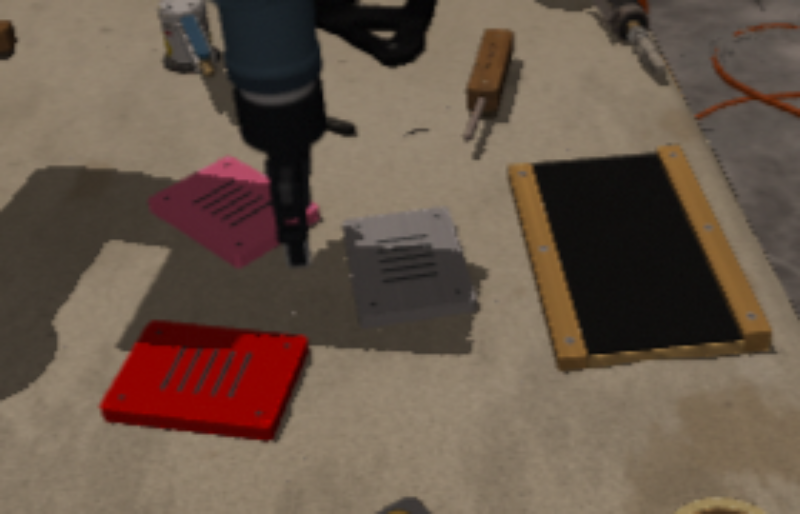

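Run:
```python
from h import *
c=ctrl.camera("top")
print(ray(c,[(265,254),(294,286),(255,318),(340,258),(377,266),(325,312)],.016).round(3)[:,:2])
```

```text
[[ 0.418  0.127]
 [ 0.333  0.044]
 [ 0.246  0.146]
 [ 0.412 -0.079]
 [ 0.393 -0.181]
 [ 0.267 -0.041]]
```

Request:
{"api": "carry_out", "payload": {"plan": "0 0 0.6 0 0 0; 0 0 0.5 0 0 0; 0 0 0 0 0 0; -0.2 0 0 0 0 0; -0.2 0 0 0 0 0; -0.15 0 0 0 0 0; -0.15 0 0 0 0 0; -0.15 0 0 0 0 0"}}

```text
time_s: 3.07
eef_pos: [0.4451, 0.0204, -0.0003]
eef_rot: [0.0, -0.013, 1.0, -0.0]
wrist_force: [-4.8, 0.2, 8.1]
opening: 1.0
grasp_force: 4.6
```

Request:
{"api": "carry_out", "payload": {"plan": "-0.15 0 0 0 0 0; -0.15 0 0 0 0 0; -0.15 0 0 0 0 0; -0.15 0 0 0 0 0; -0.15 0 0 0 0 0; -0.15 0 0 0 0 0; -0.15 0 0 0 0 0; 0 0 0 0 0 0"}}

```text
time_s: 3.73
eef_pos: [0.4876, 0.0213, -0.0013]
eef_rot: [0.001, -0.013, 1.0, -0.0]
wrist_force: [0.2, 0.7, 0.1]
opening: 1.001
grasp_force: 0.0
```

Run:
```python
from h import *
a=ctrl.camera("top")["pixels"][90:270,220:390];s=ctrl.camera("side")["pixels"][140:270,230:440]
A=cv2.resize(a,None,fx=2.2,fy=2.2);B=cv2.resize(s,None,fx=2,fy=2)
o=np.zeros((400,800,3),np.uint8);o[:A.shape[0],:A.shape[1]]=A;o[:B.shape[0],376:376+B.shape[1]]=B
cv2.imwrite("pics/s2.png",o[:,:,::-1])
```

```text
(no output)
```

View pics/s2.png

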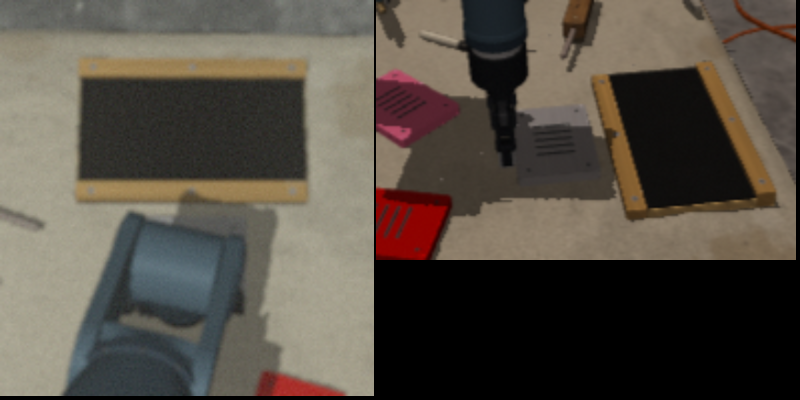

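The cover is squared up ahead of the fingertips, with its lead edge (side crop x≈600) just short of the board. I'll continue slowly.

Request:
{"api": "carry_out", "payload": {"plan": "-0.06 0 0 0 0 0; -0.06 0 0 0 0 0; -0.06 0 0 0 0 0; -0.06 0 0 0 0 0; -0.06 0 0 0 0 0; -0.06 0 0 0 0 0; -0.06 0 0 0 0 0; -0.06 0 0 0 0 0"}}

```text
time_s: 4.5
eef_pos: [0.5053, 0.022, -0.0015]
eef_rot: [-0.0, -0.013, 1.0, 0.0]
wrist_force: [-1.1, -0.1, -0.4]
opening: 1.005
grasp_force: 0.4
```

Request:
{"api": "carry_out", "payload": {"plan": "-0.03 0 0 0 0 0; -0.03 0 0 0 0 0; -0.03 0 0 0 0 0; 0 0 0 0 0 0; 0 0 0 0 0 0; 0 0 0 0 0 0; 0 0 0 0 0 0; 0 0 0 0 0 0"}}

```text
time_s: 5.17
eef_pos: [0.5078, 0.0222, -0.0017]
eef_rot: [-0.001, -0.013, 1.0, 0.0]
wrist_force: [-4.7, -0.1, 3.1]
opening: 1.001
grasp_force: 2.6
```

Run:
```python
from h import *
s=ctrl.camera("side")
for z in(0,.005,.012):print(z,proj(s,[[.4876-.011,-.03,z],[.4876+.011,-.03,z],[.4876-.011,-.036,z],[.4876+.011,-.036,z]]).round(1).tolist())
o=ctrl.get_obs();print(o["eef_pos"],o["wrist_force"])
cv2.imwrite("pics/s3.png",cv2.resize(s["pixels"][180:250,260:360],None,fx=8,fy=8,interpolation=cv2.INTER_CUBIC)[:,:,::-1])
```

```text
0 [[291.8, 227.6], [300.0, 227.0], [291.9, 229.1], [300.1, 228.5]]
0.005 [[291.7, 226.3], [299.9, 225.6], [291.8, 227.7], [300.0, 227.1]]
0.012 [[291.5, 224.3], [299.8, 223.6], [291.6, 225.8], [299.9, 225.1]]
[ 0.50775665  0.02218818 -0.00171069] [-5.12695809 -0.30006176  3.61469251]
```

View pics/s3.png

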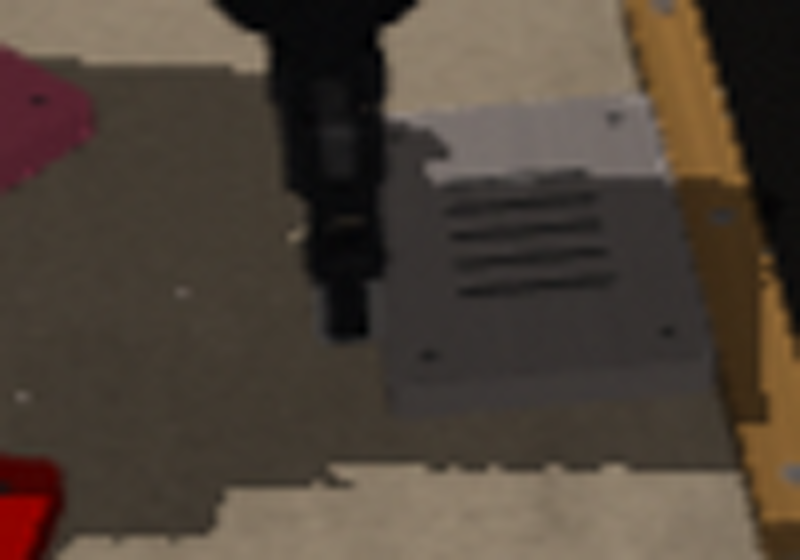

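The cover is flush with the nosing: its lead edge meets the board along crop (650,100)–(740,430). But the fingertip ends high on the tail side (crop (344,340)), and the upward force suggests it rides on the top edge. I'll back off, lower and check.

Request:
{"api": "carry_out", "payload": {"plan": "0.15 0 0 0 0 0; 0.15 0 0 0 0 0; 0 0 0.1 0 0 0; 0 0 0.1 0 0 0; 0 0 0 0 0 0; 0 0 0 0 0 0; 0 0 0 0 0 0; 0 0 0 0 0 0"}}

```text
time_s: 5.88
eef_pos: [0.497, 0.0217, -0.0095]
eef_rot: [0.0, -0.013, 1.0, -0.0]
wrist_force: [0.2, -0.3, -0.6]
opening: 1.001
grasp_force: 0.0
```

Request:
{"api": "carry_out", "payload": {"plan": "0 0 0.05 0 0 0; 0 0 0.05 0 0 0; 0 0 0 0 0 0; 0 0 0 0 0 0; 0 0 0 0 0 0; 0 0 0 0 0 0; 0 0 0 0 0 0; 0 0 0 0 0 0"}}

```text
time_s: 6.55
eef_pos: [0.497, 0.0217, -0.0132]
eef_rot: [0.0, -0.013, 1.0, -0.0]
wrist_force: [-1.2, -0.0, 5.3]
opening: 0.998
grasp_force: 2.6
```

The bench is touched at TCP z≈-0.0125, so the tips are about 13 mm above the TCP. I'll set them about 7 mm above the bench, press, and work out the arc rows.

Request:
{"api": "carry_out", "payload": {"plan": "0 0 -0.1 0 0 0; 0 0 -0.1 0 0 0; -0.1 0 0 0 0 0; -0.1 0 0 0 0 0; -0.1 0 0 0 0 0; -0.1 0 0 0 0 0; 0 0 0 0 0 0; 0 0 0 0 0 0"}}

```text
time_s: 7.22
eef_pos: [0.5076, 0.0225, -0.007]
eef_rot: [-0.006, -0.013, 1.0, 0.0]
wrist_force: [-16.0, -1.8, 10.8]
opening: 1.0
grasp_force: 8.0
```

Run:
```python
import numpy as np
h,R=7,106
t=np.radians(np.arange(0,90.1,3));x=-(16-h)*np.sin(t)+R*(1-np.cos(t));z=R*np.sin(t)+h*(np.cos(t)-1)
for a,dx,dz in zip(np.degrees(t[1:]),np.diff(x),np.diff(z)):print("%d %.3f %.3f"%(a,-dx/40,-dz/40))
```

```text
3 0.008 -0.138
6 0.001 -0.138
9 -0.006 -0.136
12 -0.014 -0.135
14 -0.021 -0.133
18 -0.028 -0.130
21 -0.035 -0.128
24 -0.042 -0.125
27 -0.049 -0.121
29 -0.056 -0.118
33 -0.062 -0.114
36 -0.069 -0.109
39 -0.075 -0.104
42 -0.081 -0.100
45 -0.087 -0.094
48 -0.093 -0.089
51 -0.098 -0.083
54 -0.103 -0.077
57 -0.108 -0.071
59 -0.112 -0.065
63 -0.116 -0.058
66 -0.120 -0.051
69 -0.124 -0.045
72 -0.127 -0.038
75 -0.130 -0.031
78 -0.132 -0.023
81 -0.134 -0.016
84 -0.136 -0.009
87 -0.137 -0.002
90 -0.138 0.006
```

Request:
{"api": "carry_out", "payload": {"plan": "0.008 0 -0.138 0 0 0; 0.001 0 -0.138 0 0 0; -0.006 0 -0.136 0 0 0; -0.014 0 -0.135 0 0 0; -0.021 0 -0.133 0 0 0; -0.028 0 -0.13 0 0 0; -0.035 0 -0.128 0 0 0; -0.042 0 -0.125 0 0 0"}}

```text
time_s: 7.88
eef_pos: [0.5139, 0.0227, 0.0353]
eef_rot: [-0.005, -0.013, 1.0, 0.0]
wrist_force: [-11.3, -2.1, 3.1]
opening: 0.998
grasp_force: 5.6
```

Request:
{"api": "carry_out", "payload": {"plan": "-0.049 0 -0.121 0 0 0; -0.056 0 -0.118 0 0 0; -0.062 0 -0.114 0 0 0; -0.069 0 -0.109 0 0 0; -0.075 0 -0.104 0 0 0; -0.081 0 -0.1 0 0 0; -0.087 0 -0.094 0 0 0; -0.093 0 -0.089 0 0 0"}}

```text
time_s: 8.55
eef_pos: [0.5379, 0.0233, 0.0704]
eef_rot: [-0.004, -0.013, 1.0, 0.0]
wrist_force: [-12.8, 0.4, 11.0]
opening: 1.003
grasp_force: 8.3
```

Run:
```python
from h import *
s=ctrl.camera("side");o=ctrl.get_obs();print(o["eef_pos"],o["wrist_force"])
cv2.imwrite("pics/s4.png",cv2.resize(s["pixels"][140:250,240:400],None,fx=5,fy=5,interpolation=cv2.INTER_CUBIC)[:,:,::-1])
```

```text
[0.53913409 0.02321991 0.07138919] [-13.34216945   1.0973271   14.14200438]
```

View pics/s4.png

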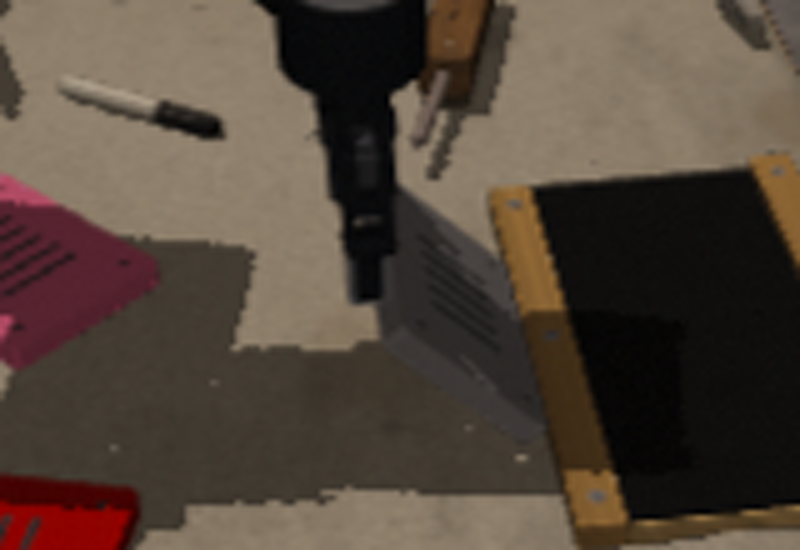

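The cover is tipped about 45° on its lead edge at the board's foot, with the tips seated on the tail side (crop (365,295)). I'll continue.

Request:
{"api": "carry_out", "payload": {"plan": "-0.095 0 -0.088 0 0 0; -0.1 0 -0.082 0 0 0; -0.105 0 -0.076 0 0 0; -0.11 0 -0.07 0 0 0; -0.114 0 -0.063 0 0 0; -0.118 0 -0.056 0 0 0; -0.122 0 -0.05 0 0 0; -0.125 0 -0.043 0 0 0"}}

```text
time_s: 9.27
eef_pos: [0.5773, 0.0239, 0.093]
eef_rot: [0.0, -0.013, 1.0, 0.0]
wrist_force: [-1.3, 1.3, 5.2]
opening: 0.999
grasp_force: 2.9
```

Request:
{"api": "carry_out", "payload": {"plan": "-0.13 0 -0.029 0 0 0; -0.132 0 -0.021 0 0 0; -0.134 0 -0.014 0 0 0; -0.136 0 -0.007 0 0 0; -0.137 0 0 0 0 0; 0 0 0 0 0 0; 0 0 0 0 0 0; 0 0 0 0 0 0"}}

```text
time_s: 9.93
eef_pos: [0.6056, 0.0245, 0.0968]
eef_rot: [0.002, -0.013, 1.0, -0.0]
wrist_force: [-0.1, 0.7, 8.5]
opening: 0.997
grasp_force: 4.2
```

Run:
```python
from h import *
s=ctrl.camera("side");o=ctrl.get_obs();print(o["eef_pos"],o["wrist_force"])
cv2.imwrite("pics/s5.png",cv2.resize(s["pixels"][140:250,240:400],None,fx=5,fy=5,interpolation=cv2.INTER_CUBIC)[:,:,::-1])
```

```text
[0.60552295 0.02448074 0.09678928] [0.66738806 0.84415826 8.24507781]
```

View pics/s5.png

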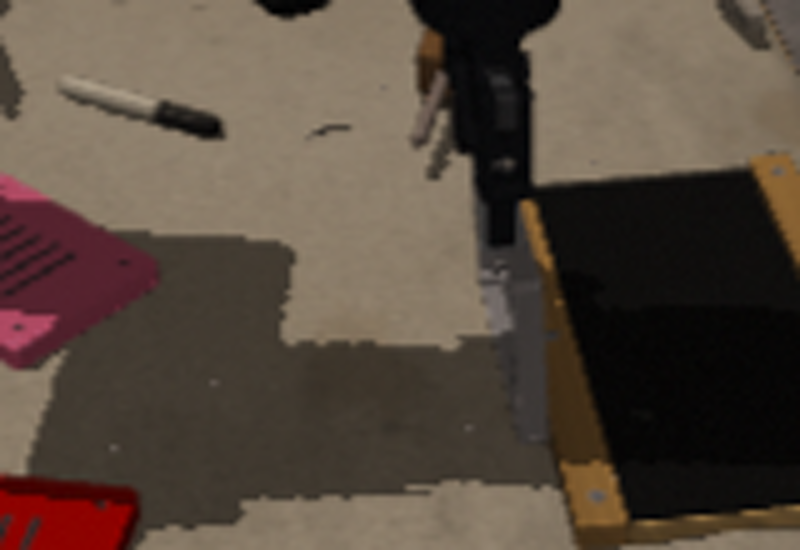

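The cover is nearly upright against the board face, with the tips on its top side (crop (500,240)). I'll nudge it forward, lift off, go back and come down behind its top.

Request:
{"api": "carry_out", "payload": {"plan": "-0.1 0 0 0 0 0; 0 0 -0.2 0 0 0; 0 0 -0.4 0 0 0; 0.5 0 0 0 0 0; 0.7 0 0 0 0 0; 0 0 0.5 0 0 0; 0 0 0.45 0 0 0; 0 0 0 0 0 0"}}

```text
time_s: 10.65
eef_pos: [0.5564, 0.0238, 0.0779]
eef_rot: [-0.003, -0.013, 1.0, 0.001]
wrist_force: [-0.8, -0.1, -0.2]
opening: 1.002
grasp_force: 0.0
```

Run:
```python
from h import *
s=ctrl.camera("side");o=ctrl.get_obs();print(o["eef_pos"],o["wrist_force"])
cv2.imwrite("pics/s6.png",cv2.resize(s["pixels"][140:250,240:400],None,fx=5,fy=5,interpolation=cv2.INTER_CUBIC)[:,:,::-1])
```

```text
[0.55759152 0.02365059 0.07937309] [-0.00595682  0.41105275  0.2901075 ]
```

View pics/s6.png

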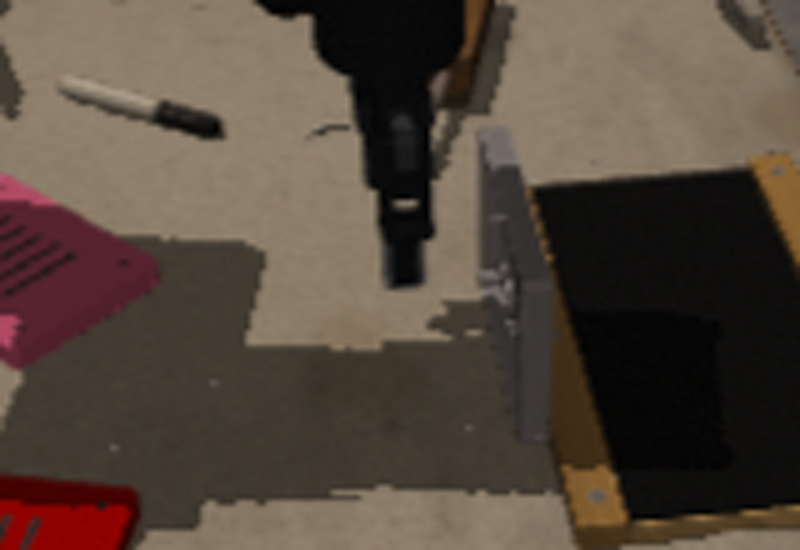

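The cover stands upright by itself against the board, with the fingers behind it (tip at crop (405,285)). Now I'll push near the top.

Request:
{"api": "carry_out", "payload": {"plan": "-0.4 0 0 0 0 0; -0.4 0 0 0 0 0; -0.2 0 0 0 0 0; -0.15 0 0 0 0 0; -0.15 0 0 0 0 0; -0.15 0 0 0 0 0; -0.15 0 0 0 0 0; -0.15 0 0 0 0 0"}}

```text
time_s: 11.37
eef_pos: [0.6296, 0.0252, 0.0809]
eef_rot: [-0.0, -0.013, 1.0, 0.0]
wrist_force: [0.2, -1.1, 0.3]
opening: 1.0
grasp_force: 0.0
```

Run:
```python
from h import *
s=ctrl.camera("side");o=ctrl.get_obs();print(o["eef_pos"],o["wrist_force"])
cv2.imwrite("pics/s7.png",cv2.resize(s["pixels"][140:250,240:400],None,fx=5,fy=5,interpolation=cv2.INTER_CUBIC)[:,:,::-1])
```

```text
[0.63070712 0.02504774 0.08119723] [-0.2543175   0.16851819  1.13114552]
```

View pics/s7.png

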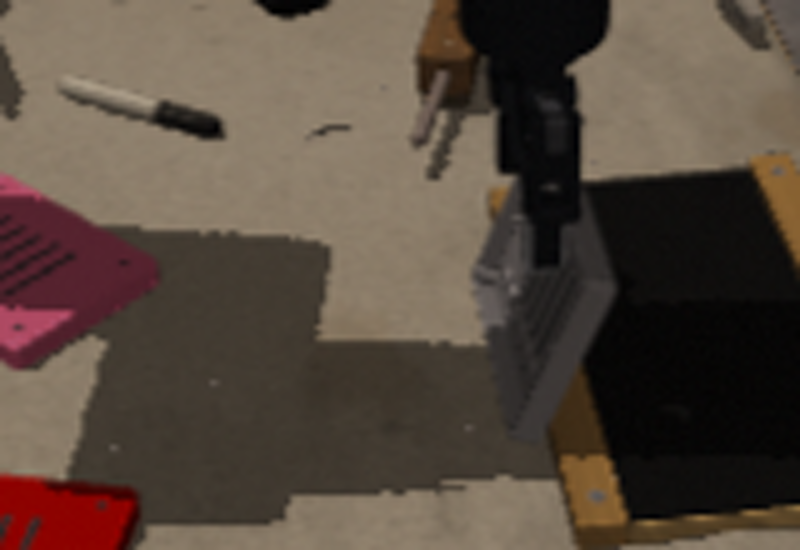

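It is past the balance point and tipping over. I'll push a little more, then wait.

Request:
{"api": "carry_out", "payload": {"plan": "-0.15 0 0 0 0 0; -0.15 0 0 0 0 0; 0 0 0 0 0 0; 0 0 0 0 0 0; 0 0 0 0 0 0; 0 0 0 0 0 0; 0 0 0 0 0 0; 0 0 0 0 0 0"}}

```text
time_s: 12.08
eef_pos: [0.6411, 0.0254, 0.0809]
eef_rot: [-0.0, -0.013, 1.0, -0.0]
wrist_force: [-0.3, 0.2, -0.7]
opening: 1.001
grasp_force: 0.0
```

Run:
```python
from h import *
s=ctrl.camera("side");o=ctrl.get_obs();print(o["eef_pos"],o["wrist_force"])
cv2.imwrite("pics/s8.png",cv2.resize(s["pixels"][140:250,240:400],None,fx=5,fy=5,interpolation=cv2.INTER_CUBIC)[:,:,::-1])
```

```text
[0.6411842  0.02542196 0.0809827 ] [-0.13770957 -1.1126944  -0.45314865]
```

View pics/s8.png

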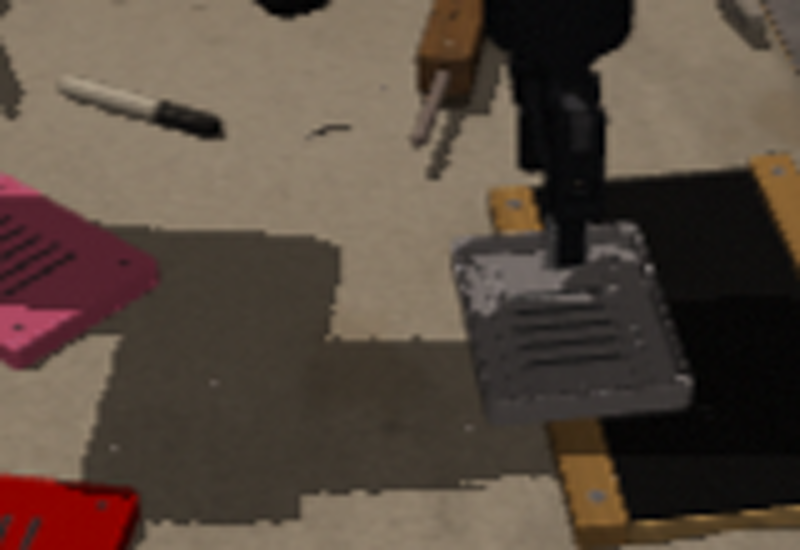

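It now lies inside-up on the board, overhanging the front; the lead side is at crop (455–490, 250–415). I'll go back, come down and push on.

Request:
{"api": "carry_out", "payload": {"plan": "1 0 0 0 0 0; 1 0 0 0 0 0; 0 0 0.85 0 0 0; 0 0 0.85 0 0 0; 0 0 0 0 0 0; -0.2 0 0 0 0 0; -0.2 0 0 0 0 0; -0.2 0 0 0 0 0"}}

```text
time_s: 12.8
eef_pos: [0.5884, 0.0237, 0.0152]
eef_rot: [0.002, -0.013, 1.0, -0.0]
wrist_force: [-0.4, -0.6, -0.5]
opening: 0.997
grasp_force: 0.4
```

Request:
{"api": "carry_out", "payload": {"plan": "-0.12 0 0 0 0 0; -0.12 0 0 0 0 0; -0.12 0 0 0 0 0; -0.12 0 0 0 0 0; -0.12 0 0 0 0 0; -0.12 0 0 0 0 0; -0.12 0 0 0 0 0; -0.12 0 0 0 0 0"}}

```text
time_s: 13.47
eef_pos: [0.6241, 0.025, 0.0129]
eef_rot: [-0.0, -0.013, 1.0, 0.0]
wrist_force: [-1.1, 0.2, 1.6]
opening: 1.002
grasp_force: 0.8
```

Request:
{"api": "carry_out", "payload": {"plan": "-0.11 0 0 0 0 0; -0.11 0 0 0 0 0; -0.11 0 0 0 0 0; -0.11 0 0 0 0 0; -0.11 0 0 0 0 0; -0.11 0 0 0 0 0; -0.11 0 0 0 0 0; -0.11 0 0 0 0 0"}}

```text
time_s: 14.13
eef_pos: [0.6593, 0.0259, 0.0129]
eef_rot: [0.0, -0.013, 1.0, -0.0]
wrist_force: [-2.3, 0.0, 0.8]
opening: 1.0
grasp_force: 0.7
```

Request:
{"api": "carry_out", "payload": {"plan": "-0.04 0 0 0 0 0; -0.04 0 0 0 0 0; -0.04 0 0 0 0 0; -0.04 0 0 0 0 0; -0.04 0 0 0 0 0; 0 0 0 0 0 0; 0 0 0 0 0 0; 0 0 0 0 0 0"}}

```text
time_s: 14.8
eef_pos: [0.6671, 0.0261, 0.013]
eef_rot: [0.0, -0.013, 1.0, -0.0]
wrist_force: [0.3, -0.0, -0.2]
opening: 0.998
grasp_force: 0.0
```

Request:
{"api": "carry_out", "payload": {"plan": "-0.04 0 0 0 0 0; -0.04 0 0 0 0 0; -0.04 0 0 0 0 0; -0.04 0 0 0 0 0; 0 0 0 0 0 0; 0 0 0 0 0 0; 0 0 0 0 0 0; 0 0 0 0 0 0"}}

```text
time_s: 15.47
eef_pos: [0.6726, 0.0263, 0.0127]
eef_rot: [-0.001, -0.013, 1.0, 0.0]
wrist_force: [-4.6, 0.1, 3.4]
opening: 0.995
grasp_force: 2.5
```

Contact with the stop came at TCP x=0.6726, against 0.673 expected. I'll give it a short firm press, then retreat and check.

Request:
{"api": "carry_out", "payload": {"plan": "-0.05 0 0 0 0 0; -0.03 0 0 0 0 0; 0 0 0 0 0 0; 0 0 0 0 0 0; 0 0 0 0 0 0; 0 0 0 0 0 0; 0 0 0 0 0 0; 0 0 0 0 0 0"}}

```text
time_s: 16.13
eef_pos: [0.6727, 0.0264, 0.0125]
eef_rot: [-0.004, -0.013, 1.0, 0.0]
wrist_force: [-17.5, -0.8, 10.7]
opening: 0.999
grasp_force: 8.6
```

Request:
{"api": "carry_out", "payload": {"plan": "0.1 0 0 0 0 0; 0.2 0 0 0 0 0; 0.3 0 0 0 0 0; 0.3 0 -0.5 0 0 0; 0.5 0 -0.8 0 0 0; 0.8 0 -0.5 0 0 0; 0.8 0 -0.5 0 0 0; 0.8 0 -0.5 0 0 0"}}

```text
time_s: 16.8
eef_pos: [0.5236, 0.0224, 0.1258]
eef_rot: [0.001, -0.013, 1.0, -0.0]
wrist_force: [0.3, -0.3, 1.7]
opening: 1.001
grasp_force: 0.0
```

Request:
{"api": "carry_out", "payload": {"plan": "0.8 0.3 -0.5 0 0 0; 0.6 0.7 -0.2 0 0 0; 0 0.9 0 0 0 0; 0 0.9 0 0 0 0; 0 0.9 0 0 0 0; 0 0.9 0 0 0 0; 0 0.5 0 0 0 0; 0 0 0 0 0 0"}}

```text
time_s: 17.47
eef_pos: [0.4633, 0.2287, 0.1534]
eef_rot: [0.001, -0.015, 1.0, 0.001]
wrist_force: [1.4, 0.4, -1.1]
opening: 1.004
grasp_force: 0.0
```

Run:
```python
from meas import *
c=ctrl.camera("top");s=ctrl.camera("side");print(ctrl.get_obs()["eef_pos"])
P=cover(c,(262,100,352,185),.034,60);print(rect(P))
A=cv2.resize(c["pixels"][100:200,240:375],None,fx=3,fy=3,interpolation=cv2.INTER_CUBIC);B=cv2.resize(s["pixels"][150:260,310:440],None,fx=3,fy=3,interpolation=cv2.INTER_CUBIC)
o=np.zeros((330,800,3),np.uint8);o[:300,:405]=A;o[:330,408:798]=B
cv2.imwrite("pics/s9.png",o[:,:,::-1])
```

```text
[0.463347   0.22555755 0.15295399]
(array([0.77187506, 0.02374732]), array([182.75605774, 257.24365234]), 1.581885576248169)
```

View pics/s9.png

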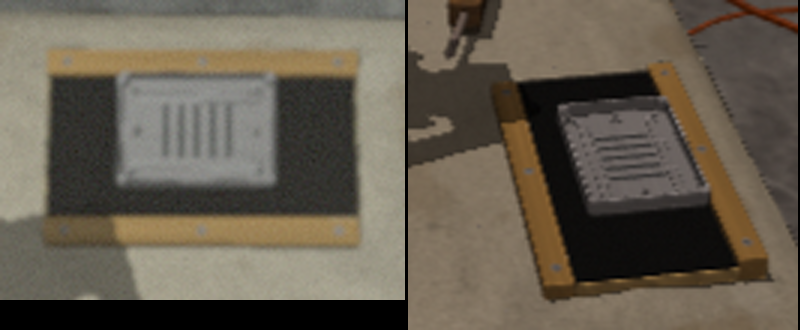

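The cover lies inside-up and flat, flush and parallel along the stop (left crop (118–275, 75–185)), and the robot is clear. I'll hand it in.

```bash
python3 -c "
from bench import ctrl
print(ctrl.hand_in())"
```

```text
the job is handed in; nothing more can be done
None
```

I handed the job in after about 17.5 s of robot time: the cover lies inside-up on the board's rubber, flush and parallel along the stop strip in the last pictures, with the arm clear; no verdict came back.

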